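# Fit a potted choke onto its post and four studs

## Task

Lift the blue potted choke out of the grey tray, thread it over the steel post on the yellow board, turn it until its foot plate finds all four brass studs, and slide it gently fully home, flat on the dark steel ring. The ring is clamped a little askew on the board, so find them by feel without forcing or banging the choke down. Let go of it and leave the other things on the bench where they are.

Things in the scene. Friction and masses are not known exactly. Their poses are not given: they have to be found in the camera images.
- choke: Loose choke, 0.35 kg: aluminium plate 80 x 62 x 6 mm (long side = its x) with a blue block 44 x 44 x 40 mm centred on top, sides parallel to the plate's. Origin: centre of the plate's underside, z up. A 16 mm bore runs through all on z; four 7.5 mm holes in the plate at x +-30, y +-20.5 mm; a half turn fits alike. Starts upright, any yaw. Grip two opposite block sides. 6 mm tabs on top.
- board: Fixed yellow board 240 x 140 x 10 mm flat on the bench, x along its length; origin: centre of its underside. On its middle is clamped an dark steel ring, 94 mm across, 6 mm thick, with a post and four studs (see seat). Fixed parts up to 30 mm above the bench stand at its two ends, over 75 mm from the post.
- seat (a point): On the post's axis at the ring's top, 16 mm above the bench: the choke's origin when home; axes as the board's. From here up: steel post, 14 mm across, 40 mm high, the last 10 mm a cone to 5 mm; four brass studs, 5 mm across, 12 mm high, in a 60 x 41 mm rectangle, long side along x but turned by an unknown angle up to 0.35 rad either way. All rigid.
- tray: Fixed shallow grey tray 170 x 160 x 16 mm, walls and floor 4 mm; origin: centre of its underside. The choke starts in it, within 15 mm of its middle.
- spool: Loose solder spool, 52 mm diameter, 36 mm high, origin at the centre of its underside; leave it alone.
- pcb: Loose blue circuit board 70 x 70 mm, about 14 mm high with its parts, origin at the centre of its underside; leave it alone.
- driver: Loose screwdriver with a red handle, 160 mm long, lying along its x axis; leave it alone.

How it is judged:
On the way, in this order (a step that is already met when the one before it is completed fails the run):
1. the choke is lifted clear of the tray (its underside at least 40 mm above the tray's underside) (z of choke in the frame of tray above 0.04 m), for 0.1 s.
2. the choke is threaded on the post: underside less than 32 mm above the ring's top, within 4 mm of the post's axis (horizontal distance between choke and seat below 0.004 m and z of choke in the frame of seat below 0.032 m), for 0.1 s.
At the end, for the whole second after the job is handed in: The choke stands at rest, released, flat (within 2.3 degrees), its foot plate down over all four studs: underside within 2.5 mm of the ring's top, within 4 mm of the post's axis, long side along the stud rectangle's, either way round (within 0.45 rad of the board's long side) (z of choke in the frame of seat between -0.003 and 0.0025 m and horizontal distance between choke and seat below 0.004 m and angle between choke's own z axis and vertical below 0.04 rad and angle between the x axis of choke and the x axis of board, either way round below 0.45 rad and linear speed of choke below 0.01 m/s and contact force between choke and the fingers below 0.1 N); the robot touches nothing.
It fails at once if the choke is pressed or banged on the board, post, ring or studs with more than 60 N (contact force between choke and ring above 60 N or contact force between choke and board above 60 N).
It fails at once if spool, circuit board or screwdriver shifted by more than 20 mm (distance of any of spool, pcb, driver from where it was at the start of the episode above 0.02 m).
It also fails if it takes over 72 s, if anything falls off the work surface, if the arm or the gripper's body presses on something with over 40 N, if the wrist force passes 120 N, or if a joint passes its speed limit or range.

## Robot

A 6-joint arm with a two-finger parallel gripper is mounted at the origin on the work surface. World frame = base frame: x ahead of the robot, y to its left, z up, the work surface at z = 0. Lengths are in m, angles in rad, forces in N, time in s.
With the tool pointing down it reaches from about 0.3 to 0.75 m from the base axis. Payload 8.5 kg.
Tool frame: the origin (TCP) lies at the very end of the fingers, on their centre line; the grasp point (between the pads) lies 19 mm behind it; z points along the fingers, y is the line along which they close (so a half turn about z gives the same grasp; the last joint's range is limited). The gripper opens to 88 mm and grips with 3 to 60 N. Pads are 18 mm wide; open, the fingers measure 123 mm over their backs; the gripper's body (75 mm by 187 mm) begins 45 mm behind the grasp point.
Start: joints at [1.055, 0.381, 1.297, -0, 1.464, -0.215], TCP at [0.163, 0.525, 0.239] pointing down, gripper open.
Joint ranges: [-3.11, 3.11], [-0.89, 2.33], [0.22, 2.48], [-1.42, 4.56], [0.17, 2.85], [-2.88, 2.88]. Speed limits (rad/s): [2.39, 2.39, 3.14, 3.14, 3.14, 3.14].

## Interface

Orientations are given as a 3x3 rotation matrix whose columns are the frame's x, y, z axes.
In Python, from rig import bot gives the robot as it stands.
- The arm moves only by the tool send_rows, never from a script. Its arguments are lists of equal length, an entry for each row: "offset": the shift along the world's x, y, z in mm, a list of three; "spin": the turn about the world's z in degrees. A call has 1 to 8 rows; each row shifts and turns the commanded pose from where the row before left it; what a row does not reach is not made up. A row lasts 1/8 s, in which the tool goes at most 62.5 mm and 10.7 degrees, less where a joint would pass 70% of its speed; a pose out of reach is approached as far as the arm can. A call is refused whole if a number of a shift passes 62.5 or a number of a turn 10.7, either way. A call with a gripper value outside its range is refused whole. "fingers" is the opening, from 0 (shut) to 1 (fully open), set as the call begins (left out, the last holds). The fingers move at their own pace and stop on an object; the grip force is fixed at half the most. Time passes only in rows, so rows that do not move let the fingers close. It gives the time, the measured TCP pose, the force, the opening and the grip force at its end, in the units of the state.
- bot.sense(): the state, without advancing time (a new reading comes with each control period).
- bot.capture(name): name is "side" or "top"; returns a dict with "frame" (384x512x3 uint8, blue, green, red), "camera_matrix" (3x3 intrinsics, pixels), "xyz" and "rotation" of the camera in the world. Camera axes: x right, y down, z forward; pixel columns grow to the right and rows downward; lengths in m; the calibration is good to about 2 mm. A picture is of the moment at which its call begins. There is no depth.
- bot.close_job(): hands the job in; it is judged then, once.
The state is a dict: "t": time; "joints": joint angles; "dq": joint speeds; "joint_torque": joint torques, N m; "tool_pos": TCP position; "orientation": TCP orientation; "wrist_force": force on the tool from outside, world axes, zero at the start; "torque": the same for the moment, N m; "gripper_width": opening from 0.0 (shut) to 1.0 (fully open); "grasp_force": force on a finger pad.
Only numpy, scipy, OpenCV 4.12 (cv2) and the standard library are available. Lean on these libraries where they do the work, as an engineer would, in place of code of your own. Each camera call takes 0.05 s, during which the arm holds its last target. There are 200 camera calls.

## Working session

There is one attempt and no reset: what is moved stays moved. The work goes in short steps, Python scripts to look and compute and a tool call to move; the robot and the scene stay as the last step left them, time stands still between calls to the robot, and variables do not carry over. Pictures are saved under pics/ and viewed, at most 10 in all, crops included, and the job is handed in when it is done.

Besides the shell and the picture viewer there is one more tool, called after "Call:" as a command line: name --pt "numbers of a row" for each row, then --argument value for the rest. send_rows: Moves the arm, as the interface text tells. Its arguments: {"type":"object","properties":{"offset":{"type":"array","items":{"type":"array","items":{"type":"number"}}},"spin":{"type":"array","items":{"type":"number"}},"fingers":{"type":"number"}},"required":["offset","spin"]}

```bash
mkdir -p pics
cat > h.py <<'E'
import numpy as np,cv2
from rig import bot
def ray(c,u,v,z):
    d=np.array(c["rotation"])@np.linalg.inv(c["camera_matrix"])@[u,v,1]
    o=np.array(c["xyz"]);return o+d*(z-o[2])/d[2]
def proj(c,p):
    q=np.array(c["camera_matrix"])@(np.array(c["rotation"]).T@(np.array(p)-c["xyz"]));return q[:2]/q[2]
E
python3 - <<'E'
from h import *
import pickle
for n in("top","side"):
    c=bot.capture(n);pickle.dump(c,open(n+".pkl","wb"));cv2.imwrite(f"pics/{n}0.png",cv2.resize(c["frame"],(800,600),interpolation=cv2.INTER_CUBIC));print(n,c["xyz"],np.round(c["rotation"],3).tolist(),c["camera_matrix"])
print(bot.sense())
E
```

```text
top [ 0.38681922 -0.00400565  0.84341058] [[-0.006, -0.985, 0.17], [-1.0, 0.007, 0.004], [-0.005, -0.17, -0.985]] [[379.35351315   0.         251.80104035]
 [  0.         379.35351315 191.67486819]
 [  0.           0.           1.        ]]
side [0.31533622 0.36242233 0.56882873] [[-0.868, -0.388, 0.31], [-0.496, 0.691, -0.526], [-0.01, -0.61, -0.792]] [[399.87816509   0.         253.89165173]
 [  0.         399.87816509 190.93736353]
 [  0.           0.           1.        ]]
{'t': 0.1, 'joints': array([ 1.05469497e+00,  3.81138281e-01,  1.29812734e+00, -4.52954829e-06,
        1.46360130e+00, -2.15279272e-01]), 'dq': array([ 0.00148238, -0.00194687, -0.00210149, -0.00053225,  0.00040288,
       -0.00191198]), 'joint_torque': array([ 4.13183734e-03, -4.38648498e+01, -2.24911773e+01,  7.14871637e-02,
        3.42243724e-02, -1.03895838e-04]), 'tool_pos': array([0.1628399 , 0.52509115, 0.23821376]), 'orientation': array([[-9.55093285e-01,  2.96304617e-01, -6.24925386e-04],
       [ 2.96305155e-01,  9.55092677e-01, -1.11051663e-03],
       [ 2.67810455e-04, -1.24581559e-03, -9.99999188e-01]]), 'wrist_force': array([ 0.37036968, -0.86190458,  0.4901565 ]), 'torque': array([-0.02953796,  0.03097379, -0.0163758 ]), 'grasp_force': 0.0, 'gripper_width': 1.000883839024004}
```

View pics/top0.png

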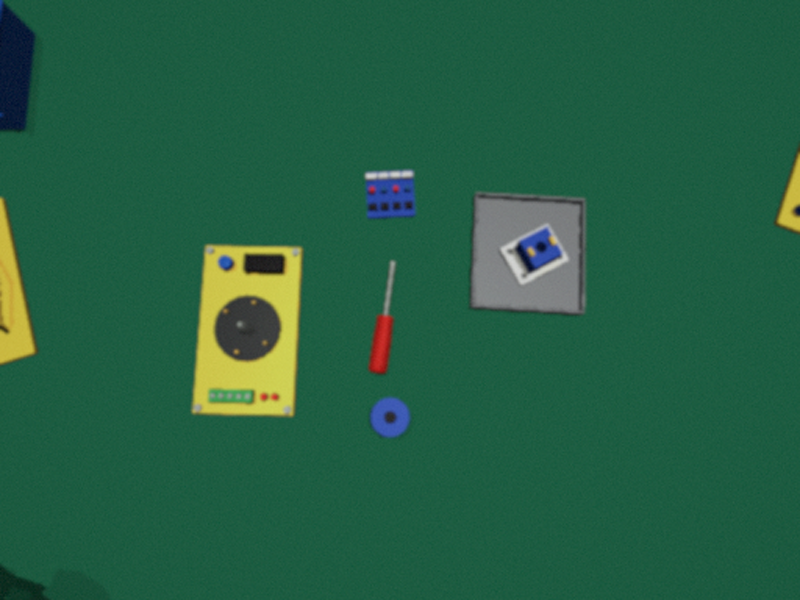

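View pics/side0.png

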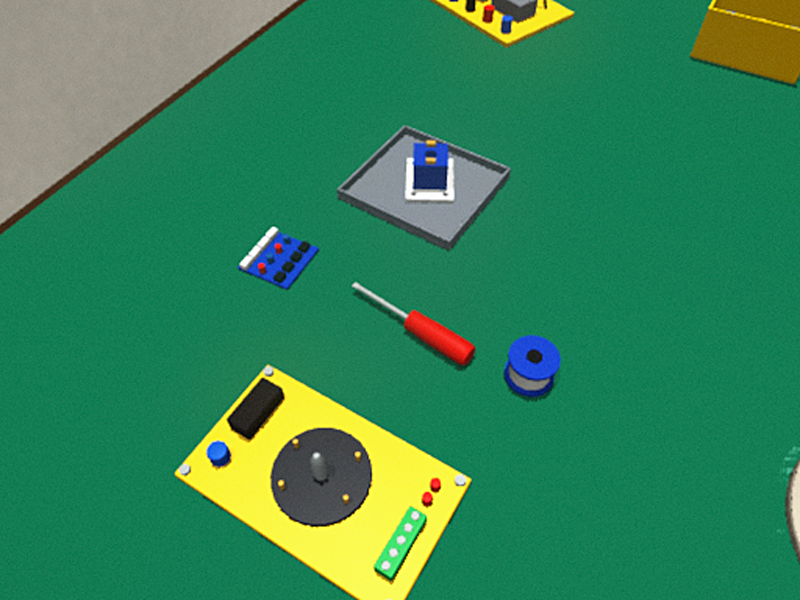

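The board is at the left of the top view, with the ring near (247,328). The choke is in the tray near (538,248), with its long side turned about 30° in the image. I'll enlarge both.

Run:
```python
from h import *
import pickle
P=[]
for n,(u,v) in [("top",(158,210)),("side",(205,305)),("top",(343,162)),("side",(275,110))]:
    c=pickle.load(open(n+".pkl","rb"));x,y=u-33,v-25
    P.append(cv2.resize(c["frame"][y:y+50,x:x+66],(396,300),interpolation=cv2.INTER_CUBIC));print(n,x,y)
cv2.imwrite("pics/c.png",np.vstack([np.hstack(P[:2]),np.hstack(P[2:])]))
```

```text
top 125 185
side 172 280
top 310 137
side 242 85
```

View pics/c.png

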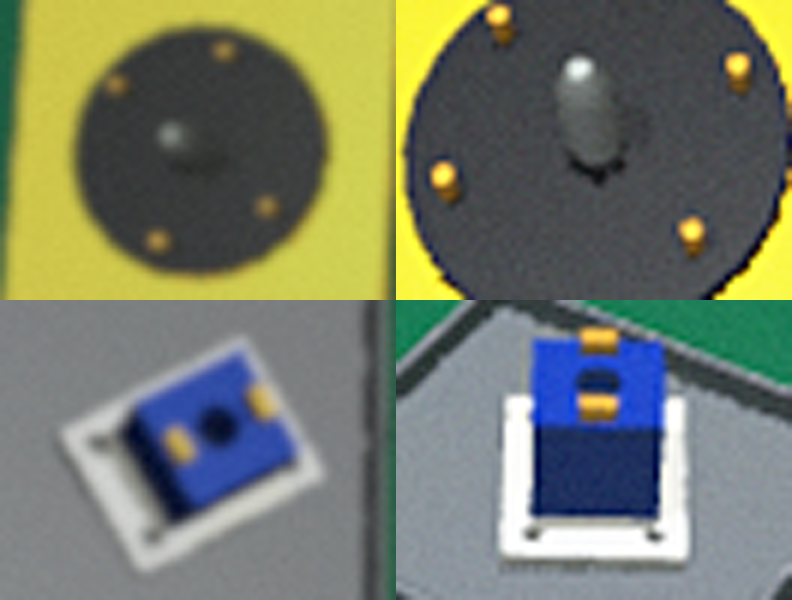

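```bash
cat > m.py <<'E'
from h import *
import pickle
C={n:pickle.load(open(n+".pkl","rb")) for n in("top","side")}
def pts(n,x0,y0,L,z): return np.array([ray(C[n],x0+(X+.5)/6-.5,y0+(Y+.5)/6-.5,z)[:2]*1000 for X,Y in L])
def rect(n,p):
    c=p.mean(0);a=p[1]-p[0];b=p[2]-p[1];a2=p[2]-p[3];b2=p[3]-p[0]
    print(n,"ctr",c.round(1),"sides",[round(float(np.linalg.norm(k)),1) for k in(a,a2,b,b2)],"dir",[round(float(np.degrees(np.arctan2(k[1],k[0]))),1) for k in(a,a2,b,b2)])
rect("studs top",pts("top",125,185,[(117,84),(224,50),(266,207),(158,241)],.028))
rect("studs side",pts("side",172,280,[(102,14),(342,63),(296,229),(48,176)],.028))
print("tip",pts("top",125,185,[(171,133)],.056),pts("side",172,280,[(183,67)],.056))
rect("block top",pts("top",310,137,[(130,110),(246,48),(299,152),(183,210)],.05))
rect("block side",pts("side",242,85,[(137,41),(268,41),(268,127),(135,127)],.05))
print("bore",pts("top",310,137,[(218,125)],.05),pts("side",242,85,[(202,81)],.05))
rect("plate top",pts("top",310,137,[(62,132),(243,38),(325,176),(145,272)],.01))
# board corners (800px coords, z=.01)
for n,L in(("top",[(206,246),(301,247),(294,415),(193,413)]),):
    rect("board",np.array([ray(C[n],(X+.5)*.64-.5,(Y+.5)*.64-.5,.01)[:2]*1000 for X,Y in L]))
E
python3 m.py
```

```text
studs top ctr [491.4 205.9] sides [40.4, 40.2, 59.8, 59.6] dir [-72.4, -72.7, -163.4, -163.3]
studs side ctr [491.8 205.8] sides [60.1, 59.7, 41.2, 41.3] dir [-162.6, -162.5, 107.2, 107.8]
tip [[492.0674804  205.93211742]] [[492.24444365 205.31206322]]
block top ctr [ 595.3 -202.8] sides [48.5, 47.4, 42.3, 40.8] dir [-62.0, -63.7, -156.3, -154.9]
block side ctr [ 596.4 -204.4] sides [44.2, 43.4, 43.8, 43.8] dir [-151.0, -150.9, 116.9, 118.0]
bore [[ 597.0065593  -204.16453688]] [[ 596.91934844 -205.42643544]]
plate top ctr [ 596.4 -204.6] sides [78.8, 78.0, 60.8, 61.3] dir [-62.6, -62.3, -152.6, -151.8]
board ctr [491.1 205. ] sides [138.1, 140.0, 239.2, 238.2] dir [-91.1, -91.5, 178.8, 178.4]
```

Both views agree:
- Seat at (491.8, 205.7), with the stud long axis at about 17.3°.
- Choke at (596.6, −204.9), with its long axis at about −62.5°.

I'll grip across its short axis, with tool y at 27.5°, and start moving.

Call:
send_rows --pt "27 -46 0" --pt "27 -46 0" --pt "27 -46 0" --pt "27 -46 0" --pt "27 -46 0" --pt "27 -46 0" --pt "27 -46 0" --pt "27 -46 0" --spin '[-3, -3, -3, -3, -3, -3, -3, -3]' --fingers 1

```text
t: 1.1
tool_pos: [0.3795, 0.1556, 0.2387]
orientation: [[-0.751, 0.661, -0.0], [0.661, 0.751, 0.0], [0.0, 0.0, -1.0]]
wrist_force: [0.7, -0.1, 0.2]
gripper_width: 1.0
grasp_force: 0.0
```

Call:
send_rows --pt "27 -46 0" --pt "27 -46 0" --pt "27 -46 0" --pt "27 -46 0" --pt "27 -46 0" --pt "27 -46 0" --pt "27 -46 0" --pt "27 -40 0" --spin '[-3, -3, -3, -3, -3, -3, -3, -0.3]'

```text
t: 2.1
tool_pos: [0.5955, -0.2065, 0.2383]
orientation: [[-0.46, 0.888, -0.001], [0.888, 0.46, 0.0], [0.001, -0.0, -1.0]]
wrist_force: [0.6, 0.2, -0.0]
gripper_width: 1.004
grasp_force: 0.0
```

```bash
cat >> h.py <<'E'
def st():
    s=bot.sense();R=s["orientation"];print("t",round(s["t"],2),"pos",(s["tool_pos"]*1000).round(1),"yaw_y",round(float(np.degrees(np.arctan2(R[1,1],R[0,1]))),1),"F",s["wrist_force"].round(1),"M",s["torque"].round(2),"w",round(s["gripper_width"],3),"g",round(s["grasp_force"],1),"j",s["joints"].round(2))
E
python3 -c "from h import *;st()"
```

```text
t 2.1 pos [ 595.5 -206.5  238.3] yaw_y 27.4 F [ 0.6  0.2 -0. ] M [-0.02  0.05 -0.06] w 1.004 g 0.0 j [-0.52  0.53  1.05 -0.    1.56 -1.  ]
```

Call:
send_rows --pt "1 1.5 -40" --pt "0 0 -40" --pt "0 0 -40" --pt "0 0 -40" --pt "0 0 -30" --pt "0 0 -20" --pt "0 0 -11" --pt "0 0 0" --spin '[0, 0, 0, 0, 0, 0, 0, 0]'

```text
t: 3.1
tool_pos: [0.5957, -0.2031, 0.0173]
orientation: [[-0.461, 0.887, -0.001], [0.887, 0.461, 0.001], [0.001, -0.001, -1.0]]
wrist_force: [-0.4, -0.1, 0.7]
gripper_width: 0.996
grasp_force: 0.0
```

Call:
send_rows --pt "0 0 0" --pt "0 0 0" --pt "0 0 0" --pt "0 0 0" --pt "0 0 0" --pt "0 0 0" --spin '[0, 0, 0, 0, 0, 0]' --fingers 0

```text
t: 3.85
tool_pos: [0.596, -0.2032, 0.0179]
orientation: [[-0.461, 0.887, 0.0], [0.887, 0.461, -0.0], [-0.0, -0.0, -1.0]]
wrist_force: [0.5, -0.3, 1.4]
gripper_width: 0.494
grasp_force: 30.0
```

```bash
python3 -c "from h import *;st()"
```

```text
t 3.85 pos [ 596.  -203.2   17.9] yaw_y 27.5 F [ 0.5 -0.3  1.4] M [-0.07  0.09  0.01] w 0.494 g 30.0 j [-0.52  0.74  1.34 -0.    1.07 -1.  ]
```

Call:
send_rows --pt "0 0 10" --pt "0 0 20" --pt "0 0 30" --pt "0 0 30" --pt "0 0 30" --pt "0 0 0" --pt "0 0 0" --spin '[0, 0, 0, 0, 0, 0, 0]'

```text
t: 4.72
tool_pos: [0.5953, -0.2028, 0.1363]
orientation: [[-0.461, 0.887, -0.002], [0.887, 0.461, 0.001], [0.002, -0.001, -1.0]]
wrist_force: [-1.0, -0.2, -5.5]
gripper_width: 0.499
grasp_force: 30.0
```

Call:
send_rows --pt "-8 30 0" --pt "-8 30 0" --pt "-8 30 0" --pt "-8 30 0" --pt "-8 30 0" --pt "-8 30 0" --pt "-8 30 0" --pt "-8 30 0" --spin '[6, 6, 6, 6, 6, 6, 6, 6]'

```text
t: 5.72
tool_pos: [0.5309, 0.0378, 0.1362]
orientation: [[-0.969, 0.248, -0.003], [0.248, 0.969, 0.0], [0.003, -0.0, -1.0]]
wrist_force: [0.2, 0.2, -3.8]
gripper_width: 0.495
grasp_force: 30.0
```

Call:
send_rows --pt "-8 30 0" --pt "-8 30 0" --pt "-8 30 0" --pt "-8 30 0" --pt "-8 30 0" --pt "0 19 0" --pt "0 0 0" --pt "0 0 0" --spin '[6, 6, 6, 6, 6, 1.8, 0, 0]'

```text
t: 6.72
tool_pos: [0.4921, 0.2051, 0.1373]
orientation: [[-0.955, -0.295, -0.001], [-0.295, 0.955, -0.0], [0.001, -0.0, -1.0]]
wrist_force: [0.0, 0.1, -5.6]
gripper_width: 0.498
grasp_force: 30.0
```

Run:
```python
from h import *
import pickle
st();P=[]
s=bot.sense();p=s["tool_pos"]
for n in("top","side"):
    c=bot.capture(n);pickle.dump(c,open(n+"1.pkl","wb"))
    u,v=proj(c,p+[0,0,.0]);x,y=int(u)-40,int(v)-38;x=max(x,0);y=max(y,0)
    P.append(cv2.resize(c["frame"][y:y+80,x:x+80],(400,400),interpolation=cv2.INTER_CUBIC));print(n,x,y)
cv2.imwrite("pics/d.png",np.hstack(P))
```

```text
t 6.72 pos [492.1 205.1 137.3] yaw_y 107.2 F [ 0.   0.1 -5.6] M [ 0.04 -0.02  0.03] w 0.498 g 30.0 j [ 0.17  0.45  1.5  -0.    1.19 -1.7 ]
top 102 163
side 154 224
```

View pics/d.png

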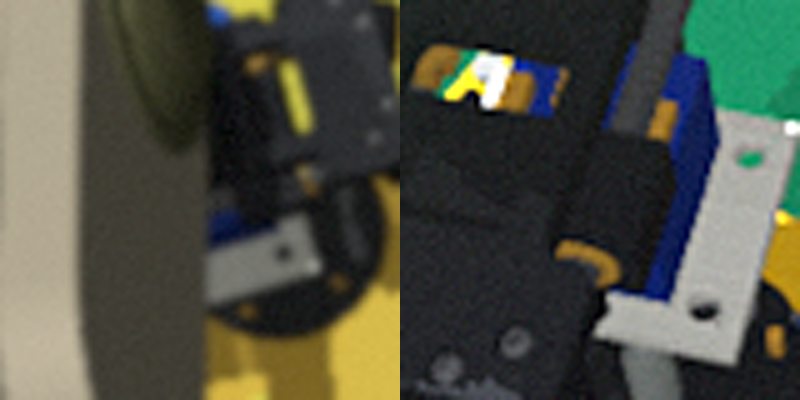

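The side view shows two plate holes at crop (350,157) and (306,307). I'll use them to get the offset of the choke in the grip.

Run:
```python
from h import *
import pickle
c=pickle.load(open("side1.pkl","rb"));f=lambda X,Y,z:ray(c,154+(X+.5)/5-.5,224+(Y+.5)/5-.5,z)[:2]*1000
for z in(.1234,.1294,):
    a,b=f(350,157,z),f(306,307,z);m=(a+b)/2;d=a-b;ang=np.degrees(np.arctan2(d[1],d[0]))
    n=np.array([d[1],-d[0]])/np.linalg.norm(d)
    print(z,a.round(1),b.round(1),np.linalg.norm(d).round(1),ang.round(1),"ctr",(m+30*n).round(1),(m-30*n).round(1))
c=pickle.load(open("top1.pkl","rb"))
h=ray(c,102+(284.5)/5-.5,163+(253.5)/5-.5,.1294)[:2]*1000;print("top hole",h.round(1))
```

```text
0.1234 [472.3 173.4] [459.9 212.5] 41.0 -72.4 ctr [437.5 183.8] [494.7 202. ]
0.1294 [470.2 175.9] [457.9 214.5] 40.5 -72.4 ctr [435.5 186.1] [492.7 204.3]
top hole [469.9 175.8]
```

Call:
send_rows --pt "-1 1 -15" --pt "0 0 -15" --pt "0 0 -15" --pt "0 0 -15" --pt "0 0 0" --pt "0 0 0" --spin '[0, 0, 0, 0, 0, 0]'

```text
t: 7.58
tool_pos: [0.4913, 0.2068, 0.0781]
orientation: [[-0.955, -0.297, 0.001], [-0.297, 0.955, 0.0], [-0.001, -0.0, -1.0]]
wrist_force: [-0.6, 0.3, -4.1]
gripper_width: 0.495
grasp_force: 30.0
```

Call:
send_rows --pt "0 0 -2" --pt "0 0 -2" --pt "0 0 -2" --pt "0 0 -2" --pt "0 0 -2" --pt "0 0 -2" --pt "0 0 0" --spin '[0, 0, 0, 0, 0, 0, 0]'

```text
t: 8.45
tool_pos: [0.4909, 0.2068, 0.0656]
orientation: [[-0.955, -0.297, -0.0], [-0.297, 0.955, -0.0], [0.0, 0.0, -1.0]]
wrist_force: [0.4, -0.2, -4.5]
gripper_width: 0.494
grasp_force: 30.0
```

```bash
python3 -c "from h import *;st()"
```

```text
t 8.45 pos [490.9 206.8  65.6] yaw_y 107.3 F [ 0.4 -0.2 -4.5] M [ 0.08 -0.01  0.  ] w 0.494 g 30.0 j [ 0.18  0.54  1.59 -0.    1.01 -1.7 ]
```

Call:
send_rows --pt "0 0 -2" --pt "0 0 -2" --pt "0 0 -2" --pt "0 0 -2" --pt "0 0 0" --spin '[0, 0, 0, 0, 0]'

```text
t: 9.07
tool_pos: [0.4909, 0.2067, 0.0576]
orientation: [[-0.955, -0.297, -0.0], [-0.297, 0.955, -0.0], [0.0, 0.0, -1.0]]
wrist_force: [-0.5, 0.1, -3.8]
gripper_width: 0.494
grasp_force: 30.0
```

```bash
python3 -c "from h import *;st()"
```

```text
t 9.07 pos [490.9 206.7  57.6] yaw_y 107.3 F [-0.5  0.1 -3.8] M [ 0.05  0.03 -0.01] w 0.494 g 30.0 j [ 0.18  0.56  1.6  -0.    0.99 -1.7 ]
```

Threaded with no contact. I'll go on down to just above the studs.

Call:
send_rows --pt "0 0 -2" --pt "0 0 -2" --pt "0 0 -2" --pt "0 0 -2" --pt "0 0 -2" --pt "0 0 -2" --pt "0 0 -1" --pt "0 0 0" --spin '[0, 0, 0, 0, 0, 0, 0, 0]'

```text
t: 10.07
tool_pos: [0.4909, 0.2068, 0.0447]
orientation: [[-0.955, -0.297, -0.0], [-0.297, 0.955, -0.0], [0.0, 0.0, -1.0]]
wrist_force: [0.3, 0.0, -4.6]
gripper_width: 0.498
grasp_force: 30.0
```

```bash
python3 -c "from h import *;st()"
```

```text
t 10.07 pos [490.9 206.8  44.7] yaw_y 107.3 F [ 0.3  0.  -4.6] M [0.05 0.06 0.02] w 0.498 g 30.0 j [ 0.18  0.57  1.61  0.    0.96 -1.7 ]
```

Call:
send_rows --pt "0 0 -1" --pt "0 0 -1" --pt "0 0 -0.7" --pt "0 0 -0.7" --pt "0 0 -0.6" --pt "0 0 0" --spin '[0, 0, 0, 0, 0, 0]'

```text
t: 10.82
tool_pos: [0.4909, 0.2068, 0.0407]
orientation: [[-0.955, -0.297, -0.0], [-0.297, 0.955, -0.0], [0.0, 0.0, -1.0]]
wrist_force: [-0.8, -0.6, -4.2]
gripper_width: 0.497
grasp_force: 30.0
```

```bash
python3 -c "from h import *;st()"
```

```text
t 10.82 pos [490.9 206.8  40.7] yaw_y 107.3 F [-0.8 -0.6 -4.2] M [0.05 0.06 0.02] w 0.497 g 30.0 j [ 0.18  0.58  1.61  0.    0.95 -1.7 ]
```

Call:
send_rows --pt "0 0 -0.7" --pt "0 0 -0.7" --pt "0 0 -0.6" --pt "0 0 0" --spin '[0, 0, 0, 0]'

```text
t: 11.32
tool_pos: [0.4909, 0.2068, 0.0387]
orientation: [[-0.955, -0.297, -0.0], [-0.297, 0.955, -0.0], [0.0, 0.0, -1.0]]
wrist_force: [0.4, 0.8, -4.0]
gripper_width: 0.495
grasp_force: 30.0
```

```bash
python3 -c "from h import *;st()"
```

```text
t 11.32 pos [490.9 206.8  38.7] yaw_y 107.3 F [ 0.4  0.8 -4. ] M [ 0.1  -0.03 -0.02] w 0.495 g 30.0 j [ 0.18  0.58  1.61 -0.    0.94 -1.7 ]
```

The studs are in, since the force hasn't changed 3 mm below the stud tops. I'll continue gently.

Call:
send_rows --pt "0 0 -1" --pt "0 0 -1" --pt "0 0 -1" --pt "0 0 -1" --pt "0 0 -1" --pt "0 0 -1" --pt "0 0 0" --spin '[0, 0, 0, 0, 0, 0, 0]'

```text
t: 12.2
tool_pos: [0.4909, 0.2068, 0.0327]
orientation: [[-0.955, -0.297, -0.0], [-0.297, 0.955, -0.0], [0.0, 0.0, -1.0]]
wrist_force: [-0.2, 0.3, -4.4]
gripper_width: 0.499
grasp_force: 30.0
```

Call:
send_rows --pt "0 0 -0.7" --pt "0 0 -0.7" --pt "0 0 -0.6" --pt "0 0 0" --spin '[0, 0, 0, 0]'

```text
t: 12.7
tool_pos: [0.4909, 0.2068, 0.0307]
orientation: [[-0.955, -0.297, -0.0], [-0.297, 0.955, -0.0], [0.0, 0.0, -1.0]]
wrist_force: [1.0, -1.0, -4.2]
gripper_width: 0.497
grasp_force: 30.0
```

```bash
python3 -c "from h import *;st()"
```

```text
t 12.7 pos [490.9 206.8  30.7] yaw_y 107.3 F [ 1.  -1.  -4.2] M [0.02 0.01 0.01] w 0.497 g 30.0 j [ 0.18  0.6   1.62 -0.    0.92 -1.7 ]
```

Estimated underside is 0.8 mm above the ring. I'll feel for the bottom.

Call:
send_rows --pt "0 0 -0.4" --pt "0 0 -0.3" --pt "0 0 0" --spin '[0, 0, 0]'

```text
t: 13.08
tool_pos: [0.4909, 0.2068, 0.03]
orientation: [[-0.955, -0.297, -0.0], [-0.297, 0.955, 0.0], [0.0, 0.0, -1.0]]
wrist_force: [0.8, -0.2, -4.3]
gripper_width: 0.495
grasp_force: 30.0
```

Call:
send_rows --pt "0 0 -0.3" --pt "0 0 0" --spin '[0, 0]'

```text
t: 13.32
tool_pos: [0.491, 0.2068, 0.0299]
orientation: [[-0.955, -0.297, 0.0], [-0.297, 0.955, -0.0], [-0.0, -0.0, -1.0]]
wrist_force: [-2.1, 1.0, -2.8]
gripper_width: 0.496
grasp_force: 30.0
```

Contact came right at the expected height. Now I'll release and retreat straight up.

Call:
send_rows --pt "0 0 0" --pt "0 0 0" --pt "0 0 0" --pt "0 0 0" --pt "0 0 0" --pt "0 0 0" --spin '[0, 0, 0, 0, 0, 0]' --fingers 0.8

```text
t: 14.08
tool_pos: [0.4909, 0.2068, 0.0297]
orientation: [[-0.955, -0.297, -0.0], [-0.297, 0.955, -0.0], [0.0, -0.0, -1.0]]
wrist_force: [-0.1, 0.0, -0.5]
gripper_width: 0.803
grasp_force: 0.0
```

Call:
send_rows --pt "0 0 5" --pt "0 0 15" --pt "0 0 30" --pt "0 0 40" --pt "0 0 40" --pt "0 0 40" --pt "0 0 0" --spin '[0, 0, 0, 0, 0, 0, 0]'

```text
t: 14.95
tool_pos: [0.4919, 0.2071, 0.2036]
orientation: [[-0.955, -0.297, 0.007], [-0.297, 0.955, 0.001], [-0.007, -0.001, -1.0]]
wrist_force: [-0.2, 0.5, -0.0]
gripper_width: 0.801
grasp_force: 0.0
```

Call:
send_rows --pt "0 -40 10" --pt "0 -40 10" --pt "0 -40 0" --pt "0 -40 0" --pt "0 -40 0" --pt "0 -40 0" --pt "0 0 0" --spin '[0, 0, 0, 0, 0, 0, 0]'

```text
t: 15.82
tool_pos: [0.4906, -0.035, 0.2193]
orientation: [[-0.956, -0.294, -0.001], [-0.294, 0.956, 0.0], [0.001, 0.0, -1.0]]
wrist_force: [0.7, -0.0, -0.5]
gripper_width: 0.799
grasp_force: 0.0
```

Run:
```python
from h import *
import pickle
st();P=[]
for n,z in(("top",.016),("side",.03)):
    c=bot.capture(n);pickle.dump(c,open(n+"2.pkl","wb"))
    u,v=proj(c,[.492,.206,z]);x,y=int(u)-40,int(v)-40
    P.append(cv2.resize(c["frame"][y:y+80,x:x+80],(400,400),interpolation=cv2.INTER_CUBIC));print(n,x,y)
cv2.imwrite("pics/e.png",np.hstack(P))
```

```text
t 15.82 pos [490.6 -35.  219.3] yaw_y 107.1 F [ 0.7 -0.  -0.5] M [ 0.09  0.03 -0.03] w 0.799 g 0.0 j [-0.31  0.3   1.49 -0.    1.36 -2.18]
top 117 169
side 164 258
```

View pics/e.png

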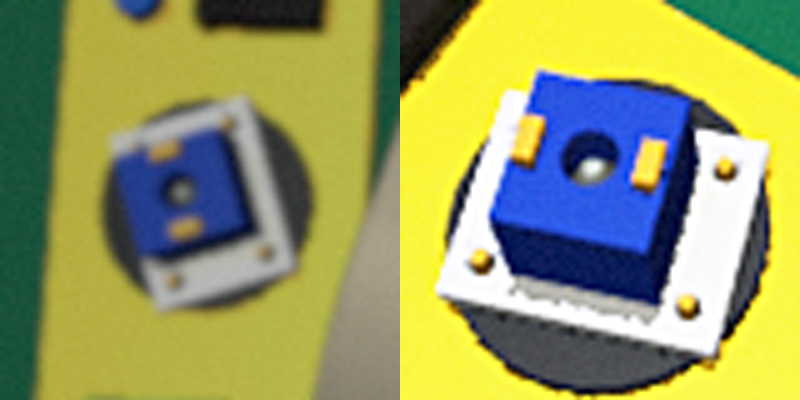

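The plate sits flat on the ring. Studs stick up through its holes (side crop (725,168), (481,261), (687,306); the top crop shows the fourth at (230,122)), and the post tip is visible in the bore. I'm handing in.

```bash
python3 -c "from rig import bot;print(bot.close_job())"
```

```text
the job is handed in; nothing more can be done
None
```

The choke is home: flat on the ring with all four studs through its plate, released, with no force spikes in the readings, and the job was handed in at about 16 s of the 72 s allowed (no verdict was returned).

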